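# Ready the steriliser tray: pile the dishes and vent the bottle cap a quarter turn

### The job

Get the steel tray ready for the steriliser: first pile the two loose green-lidded petri dishes squarely on top of the one already in the tray, setting them down without dropping them. Then screw the amber bottle's blue cap down until it bottoms out, back it off a quarter turn so that the bottle can vent, and finish there with the cap still held in the gripper. Leave the other things on the bench where they are.

Things in the scene. Friction and masses are not known exactly. Their poses are not given: they have to be found in the camera images.
- tray: Shallow stainless sterilising tray, fixed to the bench, 150 mm (its x) by 350 mm (its y), walls 14 mm high, floor 4 mm thick; origin at the centre of its underside, on the bench. The bottom dish lies at about y = -80 mm in it; the amber bottle (70 mm in diameter) is held fixed and upright in it at x = 0, y = +85 mm: straight sides to 75 mm above the bench, shoulder tapering to a 36 mm neck at 96 mm.
- dish_base: The bottom dish: a closed, rigid petri dish, 60 mm in diameter and 15 mm high, green lid over a white foot, about 50 g; origin at the centre of its underside, z up. It lies loose on the tray floor, near the middle of the half of the tray without the bottle.
- dish_a: One of two dishes to be stacked: a closed, rigid petri dish, 60 mm in diameter and 15 mm high, green lid over a white foot, about 50 g; origin at the centre of its underside, z up. It starts on the bench, between the robot and the tray.
- dish_b: The other dish to be stacked, the same as dish_a: a closed, rigid petri dish, 60 mm in diameter and 15 mm high, green lid over a white foot, about 50 g; origin at the centre of its underside, z up. It starts on the bench, between the robot and the tray.
- cap: The bottle's blue ribbed screw cap, 52 mm in diameter and 30 mm high, already caught on the thread; origin on its axis at the centre of its underside, 109 mm above the bench when screwed fully down. A white bar on its top runs from the axis to the rim, along the cap's own -x; it points along the tray's -x when the cap is fully down. It cannot be lifted off.
- cap_top (a point): Centre of the cap's top face, 30 mm above the origin of the cap (139 mm above the bench when fully down).
- cap_turn (a joint): Angle of the cap on its thread, rad: 0 when it has bottomed out (a hard stop), growing as it is unscrewed (counter-clockwise seen from above), up to a stop at 3.3; right-hand thread, so clockwise from above screws it down. It starts 1.7 to 2.9 rad from the bottom. The cap sinks 4 mm a turn. Turning takes about 0.1 N m; it stays where it is left.
- beaker: Bystander, not to be disturbed: a white porcelain beaker, 62 mm across, 75 mm high; origin at the centre of its underside.
- dropper: Bystander, not to be disturbed: an amber dropper bottle with a black cap, 36 mm across, 75 mm high; origin at the centre of its underside.
- slide_box: Bystander, not to be disturbed: an orange slide box, 100 x 85 x 35 mm; origin at the centre of its underside.
- stain_jar: Bystander, not to be disturbed: a clear jar with a red lid, 50 mm across, 65 mm high; origin at the centre of its underside.
- stopper: Bystander, not to be disturbed: a black rubber stopper, 34 mm across, 28 mm high; origin at the centre of its underside.
- loupe: Bystander, not to be disturbed: a black stand magnifier, 50 mm across, 28 mm high; origin at the centre of its underside.

How it is judged:
By the outcome, as a careful person would: the job done as asked, in the order asked, and still so for the second after the job is handed in, while the arm keeps its last pose, push and grip.
It also fails if it takes over 72 s, if anything falls off the work surface, if the arm or the gripper's body presses on something with over 40 N, if the wrist force passes 120 N, or if a joint passes its speed limit or range.

### The arm

A 7-joint arm with a two-finger parallel gripper is mounted at the origin on the work surface. World frame = base frame: x ahead of the robot, y to its left, z up, the work surface at z = 0. Lengths are in m, angles in rad, forces in N, time in s.
With the tool pointing down it reaches from about 0.4 to 0.875 m from the base axis. Payload 19.3 kg.
Tool frame: the origin (TCP) lies where the fingers leave the gripper's body, on its centre line; the fingertips stand bot.tip_reach ahead of it and the grasp point (between the pads) lies 54 mm ahead of it (bot.tip_reach is the distance from the TCP to the fingertips, in m); z points along the fingers, y is the line along which they close (so a half turn about z gives the same grasp; the last joint's range is limited). The gripper opens to 85 mm and grips with 20 to 120 N. Pads are 22 mm wide; open, the fingers measure 114 mm over their backs; the gripper's body (76 mm by 85 mm) begins 54 mm behind the grasp point. The pads swing forward as they close: fully open they stand 13 mm farther back than shut.
Start: joints at [-1.283, 0.521, -0.036, 1.599, 0.021, 1.021, -0.113], TCP at [0.219, 0.585, 0.304] pointing down, gripper open.
Joint ranges: [-2.91, 2.91], [-0.3, 2.13], [-1.5, 1.42], [0.17, 2.43], [-1.26, 4.41], [0.16, 1.93], [-2.52, 2.52]. Speed limits (rad/s): [1.89, 1.89, 2.39, 2.39, 3.01, 3.01, 3.01].

### API

Orientations are given as [roll, pitch, yaw] about the fixed x, y, z axes, in that order (R = Rz(yaw) Ry(pitch) Rx(roll)).
In Python, from workcell import bot gives the robot as it stands. The module is installed in compiled form; this text tells all that it offers.
- The arm moves only by the shell command python3 -m jog 'ROWS' [FORCE]. ROWS is JSON, a list that holds one entry, the list of rows, each a list of 7 numbers: the shift along the tool's x, y, z in mm, then the turn, a rotation vector about the tool's x, y, z in rad, then the opening, from 0 (shut) to 1 (fully open). In form: [[[tx, ty, tz, wx, wy, wz, fingers], ...]]. A call has 1 to 5 rows; each row shifts and turns the commanded pose from where the row before left it, along the tool's axes as they then stand; what a row does not reach is not made up. A row lasts 1/10 s, in which the tool goes at most 50 mm and 8.59 degrees, less where a joint would pass 70% of its speed; a pose out of reach is approached as far as the arm can. A call is refused whole if a number of a shift passes 50 or a number of a turn 0.15, either way. A call with a gripper value outside its range is refused whole. The fingers move at their own pace and stop on an object; FORCE is the grip in N (left out, the last holds). Time passes only in rows, so rows that do not move let the fingers close. It gives the time, the measured TCP pose, the force, the opening and the grip force at its end, in the units of the state.
- bot.observe(): the state, without advancing time (a new reading comes with each control period).
- bot.grab_frame(name): name is "side" or "top" or "wrist"; returns a dict with "img" (400x640x3 uint8, red, green, blue), "intrinsics" (3x3 intrinsics, pixels), "R" (3x3) and "t" (3): a world point X has camera coordinates R X + t; the wrist camera has in their place "tool_from_camera" (4x4, takes a point from camera to tool coordinates, whose origin is the TCP and whose axes are the flange's). Camera axes: x right, y down, z forward; pixel columns grow to the right and rows downward; lengths in m; the calibration is good to about 2 mm. A picture is of the moment at which its call begins: read the wrist's pose just before it. There is no depth.
- bot.job_done(): hands the job in; it is judged then, once.
Trained networks look in a picture, given as the dict that the camera call returned (one of the last four; its "shot" number tells which), for a name from the list of things; names that differ only in an ending like _2 or _b are one class to them, and where a whole thing is asked for, a point or a joint stands for the part that bears it (a point fixed in the world has none). Each returns a list of dicts, best first, with "conf" (0 to 1); they miss things now and then, are a little off and sometimes report something else, mostly with a low value. They report only what shows in the picture. A call takes as long as a camera call.
- bot.trace(query, picture): "region" (400x640 bool, what is visible of it).
- bot.spot_point(query, picture): "xyz" ([x, y, z] in m, in world coordinates, good to about 4 mm: a listed point, or the origin of a listed thing).
The state is a dict: "clock": time; "qpos": joint angles; "qd": joint speeds; "joint_efforts": joint torques, N m; "position": TCP position; "tool_rot": TCP orientation; "force": force on the tool from outside, world axes, zero at the start; "moment": the same for the moment, N m; "grip_width": finger opening in m; "finger_force": force on a finger pad.
Only numpy, scipy, OpenCV 4.12 (cv2) and the standard library are available. Lean on these libraries where they do the work, as an engineer would, in place of code of your own. Each camera call takes 0.05 s, during which the arm holds its last target. There are 200 camera calls.

## Working session

There is one attempt and no reset: what is moved stays moved. The work goes in short steps, Python scripts to look and compute and a shell command to move; the robot and the scene stay as the last step left them, time stands still between calls to the robot, and variables do not carry over. Pictures are saved under pics/ and viewed, at most 10 in all, crops included, and the job is handed in when it is done.

```bash
mkdir -p pics
cat > h.py <<'E'
import numpy as np, cv2
from workcell import bot
from scipy.spatial.transform import Rotation as Ro
def save(f,n): cv2.imwrite('pics/'+n+'.png', f['img'][:,:,::-1])
def onplane(f,u,v,z):
    K=f['intrinsics'];R=np.array(f['R']);t=np.array(f['t'])
    d=R.T@np.linalg.inv(K)@np.array([u,v,1.]);c=-R.T@t
    return c+d*(z-c[2])/d[2]
E
python3 - <<'E'
from h import *
s=bot.observe();print(s,bot.tip_reach)
f=bot.grab_frame('top');save(f,'top0');g=bot.grab_frame('side');save(g,'side0')
for n in ['tray','dish_base','cap','cap_top','beaker','dropper','slide_box','stain_jar','stopper','loupe']:
    for nm,p in(('top',f),('side',g)):
        print(n,nm,[(np.round(d['xyz'],3).tolist(),round(d['conf'],2)) for d in bot.spot_point(n,p)])
E
```

```text
{'clock': 0.0, 'qpos': array([-1.28321233,  0.52197562, -0.03628146,  1.60002532,  0.02122822,
        1.02109571, -0.11282023]), 'qd': array([-0.00117734,  0.00118229,  0.00069368,  0.00027386,  0.00095789,
       -0.00035545,  0.00184969]), 'joint_efforts': array([-5.55326678e-04, -9.27130079e+01,  1.97954558e+00, -3.69920182e+01,
        1.77179935e-02,  8.48570082e-03, -2.05305230e-05]), 'position': array([0.21884188, 0.58515365, 0.30334394]), 'tool_rot': array([-3.14048088e+00,  1.27355509e-04,  2.78375375e+00]), 'force': array([-0.72745733, -0.25208069, -0.10475523]), 'moment': array([ 0.02002814,  0.01164466, -0.01818155]), 'finger_force': 0.0, 'grip_width': 0.08531411492488358} 0.0726
tray top [([0.633, -0.001, -0.0], 0.67), ([0.364, 0.28, -0.003], 0.36), ([0.372, -0.288, -0.002], 0.31)]
tray side [([0.632, -0.006, -0.002], 0.88)]
dish_base top [([0.646, -0.074, 0.004], 0.59)]
dish_base side [([0.649, -0.078, 0.005], 0.48)]
cap top [([0.612, 0.078, 0.108], 0.57)]
cap side [([0.618, 0.081, 0.11], 0.57), ([0.647, -0.076, 0.001], 0.47), ([0.371, -0.287, 0.002], 0.29)]
cap_top top [([0.614, 0.082, 0.14], 0.74)]
cap_top side []
beaker top [([0.374, -0.29, -0.0], 0.87)]
beaker side [([0.371, -0.286, 0.0], 0.78)]
dropper top [([0.612, 0.082, 0.142], 0.7), ([0.648, -0.078, 0.003], 0.51), ([0.424, -0.076, -0.001], 0.5)]
dropper side [([0.42, -0.082, 0.0], 0.74)]
slide_box top [([0.616, 0.434, 0.004], 0.59)]
slide_box side [([0.616, 0.439, 0.003], 0.93), ([0.361, 0.279, 0.002], 0.37)]
stain_jar top [([0.476, 0.421, 0.002], 0.73)]
stain_jar side [([0.472, 0.429, -0.002], 0.59)]
stopper top [([0.463, -0.432, 0.0], 0.65), ([0.364, 0.282, -0.002], 0.19)]
stopper side [([0.464, -0.436, 0.001], 0.57)]
loupe top [([0.602, -0.457, 0.003], 0.73), ([0.617, 0.439, 0.002], 0.39)]
loupe side [([0.605, -0.458, -0.002], 0.91)]
```

View pics/top0.png

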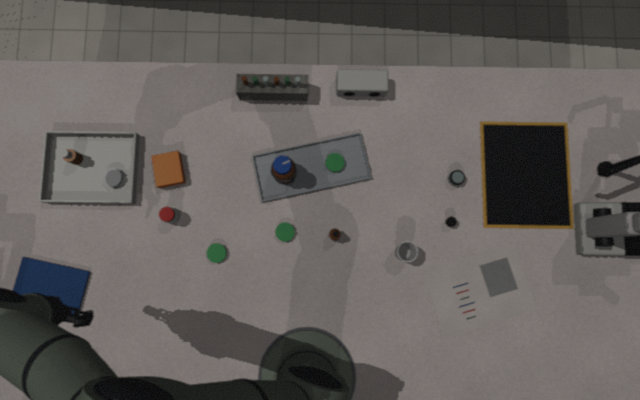

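View pics/side0.png

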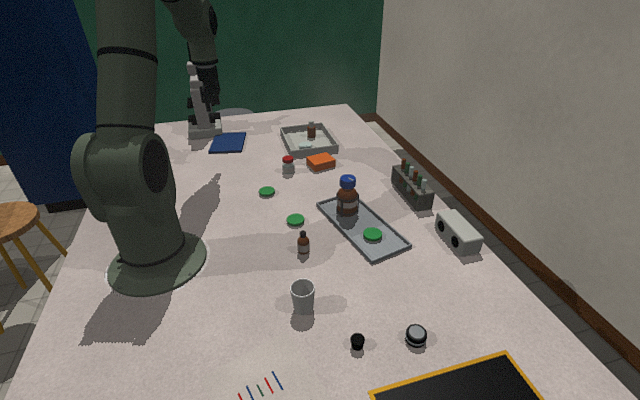

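```bash
cat >> h.py <<'E'
def greens(f,z=0.015):
    """centres of green blobs projected on plane z (ellipse centre), diameters"""
    hsv=cv2.cvtColor(f['img'],cv2.COLOR_RGB2HSV)
    m=cv2.inRange(hsv,(40,70,40),(90,255,255))
    m=cv2.morphologyEx(m,cv2.MORPH_OPEN,np.ones((3,3)))
    out=[]
    for c in cv2.findContours(m,cv2.RETR_EXTERNAL,cv2.CHAIN_APPROX_NONE)[0]:
        if cv2.contourArea(c)<150: continue
        P=np.array([onplane(f,u+0.,v+0.,z)[:2] for u,v in c[:,0]],np.float32)
        (x,y),r=cv2.minEnclosingCircle(P)
        out.append((round(x,4),round(y,4),round(2*r,4),c[:,0].mean(0).round().tolist()))
    return out
E
python3 - <<'E'
from h import *
f=bot.grab_frame('top');g=bot.grab_frame('side')
print(greens(f),greens(g))
for p in (f,g):
    print([(np.round(d['xyz'],3).tolist(),round(d['conf'],2)) for d in bot.spot_point('dish_a',p)])
    print(-np.array(p['R']).T@p['t'])
E
```

```text
[(0.3611, 0.2791, 0.0576, [216.0, 253.0]), (0.4281, 0.072, 0.0577, [285.0, 232.0]), (0.646, -0.0775, 0.0605, [334.0, 162.0])] [(0.6456, -0.0755, 0.0703, [372.0, 234.0]), (0.9763, 4.2499, 6.3627, [300.0, 58.0]), (-0.3255, 4.4113, 6.6286, [170.0, 68.0]), (-1.4388, 5.4482, 5.7686, [89.0, 27.0])]
[([0.428, 0.077, 0.001], 0.7), ([0.365, 0.28, -0.006], 0.52)]
[ 0.34089315 -0.01216099  1.4627376 ]
[([0.432, 0.073, -0.005], 0.44)]
[ 0.26153929 -0.91054055  0.75398499]
```

Top view: loose dishes at (285,232) and (216,253), base dish in tray at (334,162), blue cap at about (284,165) with the bar pointing up-right. The side view agrees; the networks' and my green-blob positions match within 4 mm.

```bash
cat >> h.py <<'E'
def goto(x,y,z,yaw=None):
    s=bot.observe();R=Ro.from_euler('xyz',s['tool_rot'])
    d=1000*R.inv().apply(np.array([x,y,z])-s['position'])
    print('shift mm',d.round(1),'now',s['position'].round(4),s['tool_rot'].round(4),'q7',s['qpos'][6].round(2),'F',s['force'].round(1),'t',s['clock'])
    Rt=Ro.from_euler('xyz',[np.pi,0,s['tool_rot'][2] if yaw is None else yaw])
    print('turn rv',(R.inv()*Rt).as_rotvec().round(4))
def wristcam():
    s=bot.observe();f=bot.grab_frame('wrist')
    T=np.eye(4);T[:3,:3]=Ro.from_euler('xyz',s['tool_rot']).as_matrix();T[:3,3]=s['position']
    W=np.linalg.inv(T@np.array(f['tool_from_camera']));f['R']=W[:3,:3];f['t']=W[:3,3]
    return f
E
python3 - <<'E'
from h import *
goto(.362,.280,.25)
f=wristcam();print(f['tool_from_camera'].round(3),f['intrinsics'].round(0))
E
```

```text
shift mm [-241.  -235.9   53.9] now [0.2189 0.5854 0.3039] [ 3.1416 -0.      2.7837] q7 -0.11 F [ 0.3 -0.4  0.1] t 1.3
turn rv [ 0. -0. -0.]
[[ 0.001 -0.95  -0.313  0.08 ]
 [ 1.     0.001  0.001 -0.   ]
 [-0.    -0.313  0.95  -0.071]
 [ 0.     0.     0.     1.   ]] [[307.   0. 321.]
 [  0. 307. 206.]
 [  0.   0.   1.]]
```

```bash
python3 -m jog '[[[-30,-30,6,0,0,0,1],[-30,-30,6,0,0,0,1],[-30,-30,6,0,0,0,1],[-30,-30,6,0,0,0,1],[-30,-30,6,0,0,0,1]]]' 40; python3 -m jog '[[[-30,-30,6,0,0,0,1],[-30,-30,6,0,0,0,1],[-31,-26,6,0,0,0,1],[0,0,0,0,0,0,1],[0,0,0,0,0,0,1]]]'
python3 - <<'E'
from h import *
f=wristcam();save(f,'w1');g=greens(f);print(g)
goto(*[v for v in min(g,key=lambda q:np.hypot(q[0]-.362,q[1]-.28))[:2]],.12)
E
```

```text
clock: 1.85
position: [0.3073, 0.3908, 0.2738]
tool_rot: [3.141, 0.0, 2.784]
force: [1.6, -0.0, -0.1]
grip_width: 0.0851
finger_force: 0.0
clock: 2.35
position: [0.3624, 0.2794, 0.256]
tool_rot: [3.141, 0.0, 2.782]
force: [0.8, 1.1, -0.3]
grip_width: 0.0853
finger_force: 0.0
[(0.4254, 0.0756, 0.0659, [173.0, 288.0]), (0.3621, 0.2809, 0.0592, [322.0, 183.0])]
shift mm [1.000e-01 5.000e-01 1.361e+02] now [0.362  0.2803 0.2561] [3.141  0.     2.7836] q7 0.43 F [0.2 0.4 1.3] t 2.4
turn rv [0.0006 0.     0.    ]
```

View pics/w1.png

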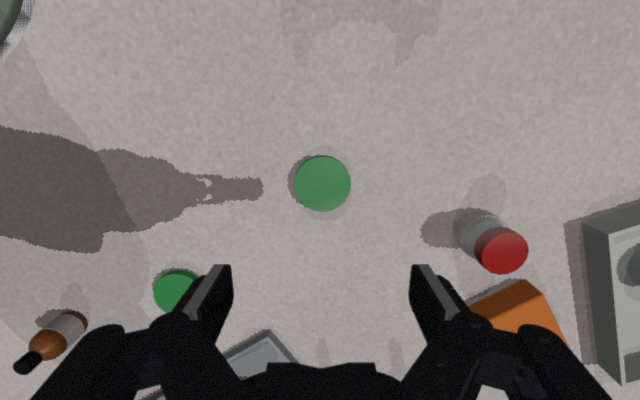

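The dish is at (322,183), on the tool axis. The second dish shows at (173,288), and nothing is in the way of the descent.

```bash
python3 -m jog '[[[0,0,40,0,0,0,1],[0,0,40,0,0,0,1],[0,0,40,0,0,0,1],[0,0,30,0,0,0,1],[0,0,20,0,0,0,1]]]' 30; python3 -m jog '[[[0,0,4,0,0,0,1],[0,0,0,0,0,0,1],[0,0,0,0,0,0,1]]]' 30
python3 - <<'E'
from h import *
goto(.362,.281,.078);print(bot.tip_reach)
f=wristcam();save(f,'w2')
E
```

```text
clock: 2.9
position: [0.3609, 0.2808, 0.0839]
tool_rot: [-3.14, -0.001, 2.786]
force: [0.7, 0.2, 1.5]
grip_width: 0.0855
finger_force: 0.0
clock: 3.2
position: [0.3621, 0.2807, 0.0829]
tool_rot: [3.14, 0.0, 2.784]
force: [-0.3, 0.2, -0.6]
grip_width: 0.0856
finger_force: 0.0
shift mm [0.2 0.3 4.9] now [0.3621 0.2807 0.0829] [3.1403e+00 5.0000e-04 2.7844e+00] q7 0.43 F [-0.3  0.2 -0.6] t 3.2
turn rv [0.0013 0.0005 0.    ]
0.0726
```

View pics/w2.png

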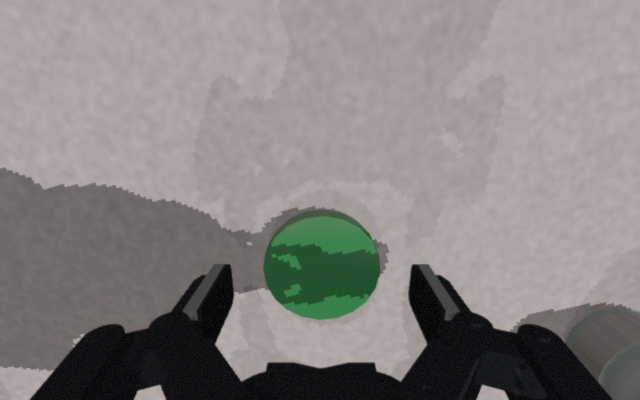

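Dish at (322,265) is centred between the tips at (232,265) and (412,265). The open tips stand 13 mm back, so I can go down to TCP z = 0.070.

```bash
python3 -m jog '[[[0,0,8,0,0,0,1],[0,0,5,0,0,0,1],[0,0,0,0,0,0,0.6],[0,0,0,0,0,0,0.5],[0,0,0,0,0,0,0.5]]]' 30; python3 -m jog '[[[0,0,0,0,0,0,0.5],[0,0,0,0,0,0,0.5],[0,0,0,0,0,0,0.5]]]' 30
python3 - <<'E'
from h import *
goto(.362,.281,.070)
f=wristcam();save(f,'w3')
E
```

```text
clock: 3.75
position: [0.3619, 0.2798, 0.0691]
tool_rot: [-3.141, -0.0, 2.784]
force: [-0.3, -0.4, 3.5]
grip_width: 0.0587
finger_force: 31.5
clock: 4.05
position: [0.3619, 0.2798, 0.0691]
tool_rot: [-3.141, -0.0, 2.784]
force: [-2.0, -1.9, 6.2]
grip_width: 0.0587
finger_force: 31.7
shift mm [ 0.3  1.1 -0.9] now [0.3619 0.2798 0.0691] [-3.1414 -0.      2.7837] q7 0.43 F [-2.  -1.9  6.2] t 4.05
turn rv [-0.0002 -0.      0.    ]
```

View pics/w3.png

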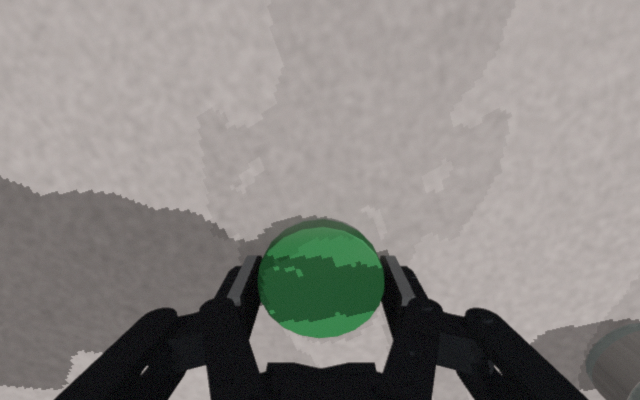

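The dish is gripped at (322,282) with both pads in contact, at 31 N and 58.7 mm. Next I lift it.

```bash
python3 -m jog '[[[0,0,-5,0,0,0,0.5],[0,0,-35,0,0,0,0.5],[0,0,-45,0,0,0,0.5],[0,0,-45,0,0,0,0.5],[0,0,-45,0,0,0,0.5]]]' 30; python3 -m jog '[[[0,0,-5,0,0,0,0.5],[0,0,0,0,0,0,0.5]]]' 30
python3 - <<'E'
from h import *
goto(.646,-.077,.25)
E
```

```text
clock: 4.6
position: [0.3617, 0.2796, 0.2461]
tool_rot: [3.141, 0.0, 2.784]
force: [0.0, 0.6, 0.1]
grip_width: 0.0586
finger_force: 32.8
clock: 4.8
position: [0.3623, 0.2802, 0.2503]
tool_rot: [3.139, 0.001, 2.784]
force: [0.1, 1.5, -0.6]
grip_width: 0.0586
finger_force: 32.9
shift mm [-3.909e+02 -2.352e+02  1.000e-01] now [0.3623 0.2802 0.2503] [3.1388e+00 1.2000e-03 2.7837e+00] q7 0.43 F [ 0.1  1.5 -0.6] t 4.8
turn rv [0.0028 0.0012 0.    ]
```

```bash
python3 -m jog '[[[-20,-12,0,0,0,0,0.5],[-32,-19,0,0,0,0,0.5],[-32,-19,0,0,0,0,0.5],[-32,-19,0,0,0,0,0.5],[-32,-19,0,0,0,0,0.5]]]' 30; python3 -m jog '[[[-32,-19,0,0,0,0,0.5],[-32,-19,0,0,0,0,0.5],[-32,-19,0,0,0,0,0.5],[-32,-19,0,0,0,0,0.5],[-32,-19,0,0,0,0,0.5]]]' 30;  python3 -m jog '[[[-32,-19,0,0,0,0,0.5],[-32,-19,0,0,0,0,0.5],[-19,-14,0,0,0,0,0.5],[0,0,0,0,0,0,0.5],[0,0,0,0,0,0,0.5]]]' 30
python3 - <<'E'
from h import *
f=wristcam();save(f,'w4');g=greens(f,.019);print(g)
goto(*min(g,key=lambda q:np.hypot(q[0]-.646,q[1]+.077))[:2],.12)
c=bot.spot_point('cap_top',f);print([(d['xyz'],d['conf']) for d in c])
E
```

```text
clock: 5.3
position: [0.47, 0.1442, 0.2474]
tool_rot: [-3.14, -0.002, 2.784]
force: [-0.1, 1.1, -1.2]
grip_width: 0.0589
finger_force: 32.9
clock: 5.8
position: [0.5866, -0.0007, 0.247]
tool_rot: [-3.14, -0.002, 2.784]
force: [1.0, 0.4, 0.5]
grip_width: 0.0585
finger_force: 32.9
clock: 6.3
position: [0.6453, -0.0772, 0.2469]
tool_rot: [-3.141, -0.003, 2.783]
force: [-0.4, -0.2, -1.1]
grip_width: 0.0585
finger_force: 32.9
[(0.8818, 0.1701, 0.0422, [596.0, 303.0]), (0.7464, -0.1149, 0.1495, [321.0, 278.0]), (0.6466, -0.0772, 0.0603, [321.0, 189.0])]
shift mm [ -1.8  -0.2 127.4] now [ 0.6453 -0.0765  0.2474] [-3.1412e+00 -2.3000e-03  2.7842e+00] q7 1.3 F [-0.4 -0.  -0.2] t 6.35
turn rv [-0.0004 -0.0023  0.    ]
[([0.615, 0.0753, 0.1399], 0.67)]
```

View pics/w4.png

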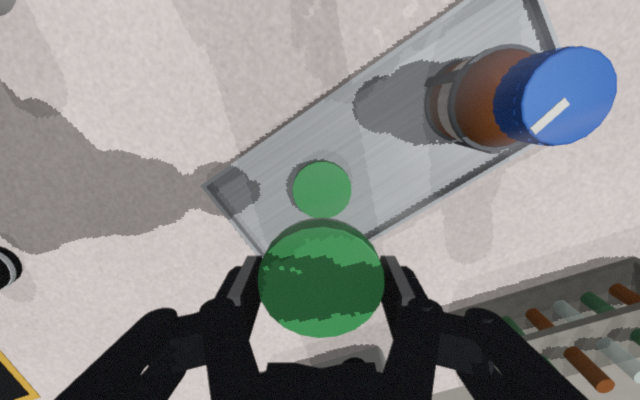

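The base dish is at (321,189), the held dish at (321,278), and the cap with its white bar at (550,118). I'll compare the held dish's centre with the base's.

```bash
cat > rel.py <<'E'
from h import *
import sys
zb,zl=float(sys.argv[1]),float(sys.argv[2]) # height of base lid top, tool-z of held lid top
s=bot.observe();f=wristcam()
b=min(greens(f,zb),key=lambda q:np.hypot(q[0]-.646,q[1]+.077))
h=min(greens(f,s['position'][2]-zl),key=lambda q:np.hypot(q[0]-s['position'][0],q[1]-s['position'][1]))
print('base',b,'held',h,'tcp',s['position'].round(4),s['force'].round(1))
d=np.array([b[0]-h[0],b[1]-h[1],0])*1000
print('shift tool mm',Ro.from_euler('xyz',s['tool_rot']).inv().apply(d).round(1))
E
python3 rel.py .019 .0541
```

```text
base (0.6466, -0.0772, 0.0602, [320.0, 189.0]) held (0.6443, -0.0757, 0.0628, [320.0, 278.0]) tcp [ 0.6453 -0.0761  0.2478] [-0.4  0.5 -0.3]
shift tool mm [-2.7 -0.6 -0. ]
```

```bash
python3 -m jog '[[[-1.8,-0.3,20,0,0,0,0.5],[0,0,30,0,0.002,0,0.5],[0,0,30,0,0,0,0.5],[0,0,20,0,0,0,0.5],[0,0,10,0,0,0,0.5]]]' 30; python3 -m jog '[[[0,0,0,0,0,0,0.5],[0,0,0,0,0,0,0.5]]]' 30
python3 rel.py .019 .0541
python3 - <<'E'
from h import *
goto(.6466,-.0772,.0881)
f=wristcam();save(f,'w5')
E
```

```text
clock: 6.95
position: [0.6465, -0.077, 0.1371]
tool_rot: [-3.141, -0.004, 2.785]
force: [-0.2, 0.5, 0.0]
grip_width: 0.0583
finger_force: 32.9
clock: 7.15
position: [0.6477, -0.0778, 0.1398]
tool_rot: [3.141, -0.001, 2.784]
force: [1.3, -0.1, 0.2]
grip_width: 0.0586
finger_force: 32.9
base (0.6747, -0.0874, 0.121, [321.0, 264.0]) held (0.6392, -0.0744, 0.079, [321.0, 264.0]) tcp [ 0.6477 -0.0778  0.1398] [ 1.3 -0.1  0.2]
shift tool mm [-37.8   0.2  -0. ]
shift mm [ 1.4  0.1 52. ] now [ 0.6479 -0.0779  0.1401] [ 3.1411e+00 -5.0000e-04  2.7840e+00] q7 1.31 F [-0.   0.1  0.2] t 7.2
turn rv [ 0.0005 -0.0005 -0.    ]
```

View pics/w5.png

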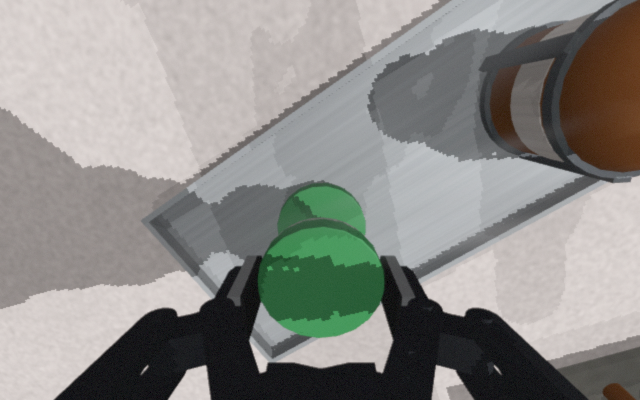

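Base dish at (321,~225), half hidden behind the held dish at (321,282). I'll compare the visible edges.

Run:
```python
from h import *
s=bot.observe();f=wristcam();p=s['position'];R=Ro.from_euler('xyz',s['tool_rot'])
t=lambda u,v,z:(1000*R.inv().apply(onplane(f,u,v,z)-p)).round(1)
hsv=cv2.cvtColor(f['img'],cv2.COLOR_RGB2HSV);m=cv2.inRange(hsv,(40,70,40),(90,255,255))
c=np.where(m[:,321]>0)[0];print('col',c.min(),c.max())
print('base far edge',t(321,c.min(),.019),'L/R', t(278,225,.019),t(365,225,.019))
print('held', t(321,226,p[2]-.0541),t(321,c.max(),p[2]-.0541),t(259,280,p[2]-.0541),t(384,280,p[2]-.0541))
print([v for v in f['img'][c.min():c.max():3,321].tolist()])
```

```text
col 183 336
base far edge [ 32.1   0.  121.2] L/R [  3.  -28.9 121.2] [  3.   29.7 121.2]
held [29.4 -0.1 54.1] [-29.6  -0.   54.1] [  2.3 -29.   54.1] [ 2.3 29.3 54.1]
[[61, 85, 67], [64, 117, 79], [77, 145, 93], [75, 143, 92], [72, 143, 90], [72, 142, 90], [75, 143, 92], [79, 144, 96], [76, 142, 94], [77, 140, 94], [78, 142, 93], [76, 133, 89], [64, 91, 72], [52, 85, 60], [50, 86, 60], [72, 140, 89], [67, 139, 84], [68, 139, 85], [73, 149, 92], [74, 154, 95], [75, 154, 95], [72, 153, 94], [75, 154, 96], [74, 154, 95], [71, 153, 91], [46, 96, 59], [44, 93, 57], [46, 96, 60], [48, 96, 58], [45, 97, 58], [44, 96, 55], [40, 95, 55], [42, 95, 55], [40, 92, 55], [44, 96, 59], [40, 93, 56], [46, 97, 59], [45, 95, 58], [43, 96, 57], [43, 94, 55], [42, 94, 56], [45, 95, 58], [43, 95, 58], [44, 95, 57], [45, 95, 58], [50, 113, 68], [72, 153, 93], [72, 153, 94], [73, 155, 95], [71, 154, 94], [72, 153, 95]]
```

```bash
python3 -m jog '[[[1,0.3,16,0,0,0,0.5],[0,0,15,0,0,0,0.5],[0,0,10,0,0,0,0.5],[0,0,5,0,0,0,0.5],[0,0,0,0,0,0,0.5]]]' 30; python3 -m jog '[[[0,0,1.5,0,0,0,0.5],[0,0,1.5,0,0,0,0.5],[0,0,0,0,0,0,0.5]]]' 30;python3 -m jog '[[[0,0,1,0,0,0,0.5],[0,0,0.5,0,0,0,0.5],[0,0,0,0,0,0,0.5]]]' 30
```

```text
clock: 7.8
position: [0.646, -0.0773, 0.0918]
tool_rot: [-3.141, -0.003, 2.784]
force: [0.1, 0.1, -1.2]
grip_width: 0.0588
finger_force: 32.9
clock: 8.1
position: [0.6465, -0.0773, 0.0901]
tool_rot: [3.142, -0.002, 2.784]
force: [-0.3, -0.0, -0.1]
grip_width: 0.0586
finger_force: 32.9
clock: 8.4
position: [0.6464, -0.0773, 0.0884]
tool_rot: [-3.142, -0.002, 2.784]
force: [0.3, -0.2, -0.9]
grip_width: 0.0588
finger_force: 32.9
```

```bash
python3 -m jog '[[[0,0,0.5,0,0,0,0.5],[0,0,0,0,0,0,0.5]]]' 30; python3 -m jog '[[[0,0,0.5,0,0,0,0.5],[0,0,0,0,0,0,0.5]]]' 30;python3 -m jog '[[[0,0,0.5,0,0,0,0.5],[0,0,0,0,0,0,0.5]]]' 30
```

```text
clock: 8.6
position: [0.6465, -0.0773, 0.0882]
tool_rot: [3.142, -0.002, 2.784]
force: [-2.0, 0.1, 3.2]
grip_width: 0.0587
finger_force: 33.2
clock: 8.8
position: [0.6465, -0.0774, 0.0881]
tool_rot: [3.142, -0.002, 2.784]
force: [-3.4, 1.0, 11.2]
grip_width: 0.0589
finger_force: 33.9
clock: 9.0
position: [0.6465, -0.0773, 0.088]
tool_rot: [3.141, -0.002, 2.784]
force: [-8.0, 0.5, 20.3]
grip_width: 0.0588
finger_force: 34.7
```

Contact at z = 0.0882, as predicted. I relieve the force, open and lift.

```bash
python3 -m jog '[[[0,0,-0.9,0,0,0,0.5],[0,0,0,0,0,0,0.5],[0,0,0,0,0,0,0.75],[0,0,0,0,0,0,1],[0,0,0,0,0,0,1]]]' 30; python3 -m jog '[[[0,0,0,0,0,0,1],[0,0,-10,0,0,0,1],[0,0,-30,0,0,0,1],[0,0,-40,0,0,0,1],[0,0,-40,0,0,0,1]]]' 30;python3 -m jog '[[[0,0,-40,0,0,0,1],[0,0,0,0,0,0,1],[0,0,0,0,0,0,1]]]' 30
python3 - <<'E'
from h import *
f=wristcam();save(f,'w6');g=greens(f,.034);print(g)
cv2.imwrite('pics/w6c.png',cv2.resize(f['img'][100:300,200:440,::-1],None,fx=3,fy=3))
goto(.428,.072,.25)
E
```

```text
clock: 9.5
position: [0.6464, -0.0773, 0.0876]
tool_rot: [-3.142, -0.002, 2.784]
force: [0.6, -1.0, 0.6]
grip_width: 0.0852
finger_force: 0.0
clock: 10.0
position: [0.6464, -0.0774, 0.2097]
tool_rot: [-3.141, -0.002, 2.784]
force: [-0.4, 0.8, 0.3]
grip_width: 0.0852
finger_force: 0.0
clock: 10.3
position: [0.6469, -0.0774, 0.2492]
tool_rot: [3.141, 0.0, 2.784]
force: [-0.2, 0.1, -1.2]
grip_width: 0.0854
finger_force: 0.0
[(0.8643, 0.0664, 0.0328, [508.0, 323.0]), (0.8653, 0.1593, 0.0393, [593.0, 299.0]), (0.6454, -0.0768, 0.0618, [321.0, 189.0])]
shift mm [257.   63.4  -1.6] now [ 0.6465 -0.0774  0.2479] [ 3.1415e+00 -1.9000e-03  2.7838e+00] q7 1.3 F [ 1.2 -0.6 -0.3] t 10.35
turn rv [ 0.0001 -0.0019 -0.    ]
```

View pics/w6c.png

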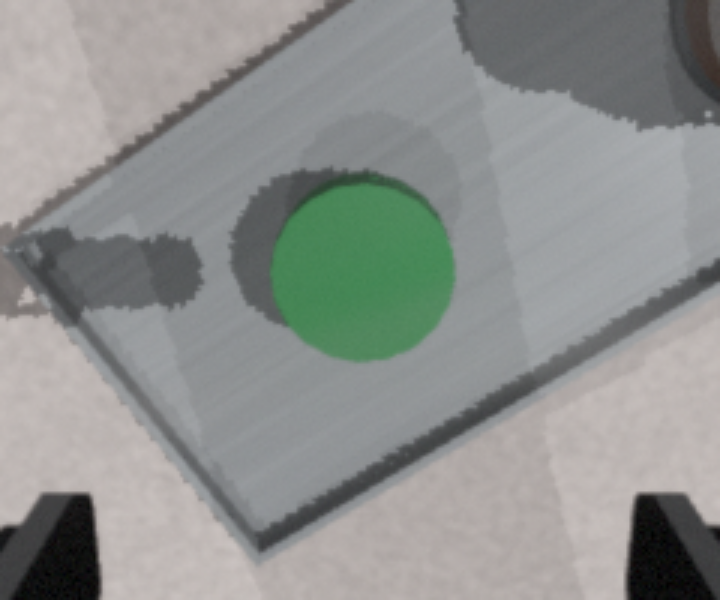

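The stack at (363,270) of the crop looks like one clean disc, square on the base. Now the second dish.

```bash
python3 -m jog '[[[20,5,0,0,0,0,1],[32,8,0,0,0,0,1],[32,8,0,0,0,0,1],[32,8,0,0,0,0,1],[32,8,0,0,0,0,1]]]' 30; python3 -m jog '[[[32,8,0,0,0,0,1],[32,8,0,0,0,0,1],[30,7,0,0,0,0,1],[15,3,0,0,0,0,1],[0,0,0,0,0,0,1]]]' 30;  python3 -m jog '[[[0,0,0,0,0,0,1],[0,0,0,0,0,0,1]]]' 30
python3 - <<'E'
from h import *
f=wristcam();g=greens(f);print(g)
goto(*min(g,key=lambda q:np.hypot(q[0]-.428,q[1]-.072))[:2],.07)
E
```

```text
clock: 10.85
position: [0.5194, 0.0097, 0.2471]
tool_rot: [-3.141, -0.004, 2.784]
force: [1.1, 0.0, -0.6]
grip_width: 0.085
finger_force: 0.0
clock: 11.35
position: [0.4268, 0.0723, 0.248]
tool_rot: [-3.141, -0.003, 2.786]
force: [0.0, -0.1, -0.0]
grip_width: 0.0852
finger_force: 0.0
clock: 11.55
position: [0.4288, 0.071, 0.2481]
tool_rot: [-3.141, -0.002, 2.783]
force: [-0.4, -1.1, -0.7]
grip_width: 0.0853
finger_force: 0.0
[(0.4284, 0.0738, 0.0592, [323.0, 185.0])]
shift mm [  1.    2.5 178.1] now [0.4288 0.071  0.2481] [-3.1413e+00 -1.9000e-03  2.7827e+00] q7 0.95 F [-0.2  0.3 -0.9] t 11.6
turn rv [-0.0003 -0.0019  0.    ]
```

```bash
python3 -m jog '[[[1,2.5,35,0,0.002,0,1],[0,0,40,0,0,0,1],[0,0,40,0,0,0,1],[0,0,35,0,0,0,1],[0,0,15,0,0,0,1]]]' 30; python3 -m jog '[[[0,0,8,0,0,0,1],[0,0,5,0,0,0,1],[0,0,0,0,0,0,1],[0,0,0,0,0,0,1]]]' 30
python3 - <<'E'
from h import *
goto(.4284,.0738,.0691)
f=wristcam();hsv=cv2.cvtColor(f['img'],cv2.COLOR_RGB2HSV);m=cv2.inRange(hsv,(40,70,40),(90,255,255))
c=np.where(m[:,321]>0)[0];r=np.where(m[275]>0)[0];print(c.min(),c.max(),r.min(),r.max())
print(greens(f))
E
```

```text
clock: 12.1
position: [0.4269, 0.0737, 0.0804]
tool_rot: [-3.14, -0.007, 2.783]
force: [0.6, 0.5, 0.5]
grip_width: 0.0853
finger_force: 0.0
clock: 12.5
position: [0.4279, 0.0745, 0.071]
tool_rot: [3.141, -0.003, 2.784]
force: [0.4, -0.8, 0.2]
grip_width: 0.0854
finger_force: 0.0
shift mm [-0.7 -0.5  1.9] now [0.4279 0.0745 0.071 ] [ 3.1410e+00 -3.0000e-03  2.7835e+00] q7 0.97 F [ 0.4 -0.8  0.2] t 12.5
turn rv [ 0.0006 -0.003  -0.    ]
227 336 259 381
[(0.4283, 0.0742, 0.0621, [320.0, 280.0])]
```

```bash
python3 -m jog '[[[-0.7,-0.2,1.7,0,0.002,0,1],[0,0,0,0,0,0,1],[0,0,0,0,0,0,0.6],[0,0,0,0,0,0,0.5],[0,0,0,0,0,0,0.5]]]' 30; python3 -m jog '[[[0,0,0,0,0,0,0.5],[0,0,0,0,0,0,0.5],[0,0,0,0,0,0,0.5]]]' 30
python3 -m jog '[[[0,0,-5,0,0,0,0.5],[0,0,-35,0,0,0,0.5],[0,0,-45,0,0,0,0.5],[0,0,-45,0,0,0,0.5],[0,0,-45,0,0,0,0.5]]]' 30; python3 -m jog '[[[0,0,-5,0,0,0,0.5],[0,0,0,0,0,0,0.5]]]' 30
python3 - <<'E'
from h import *
goto(.6464,-.0773,.25)
f=wristcam();s=bot.observe()
print(greens(f,s['position'][2]-.0541))
E
```

```text
clock: 13.05
position: [0.4281, 0.0741, 0.0689]
tool_rot: [3.141, -0.006, 2.784]
force: [-2.3, 0.6, 10.3]
grip_width: 0.0586
finger_force: 30.0
clock: 13.35
position: [0.428, 0.0741, 0.0689]
tool_rot: [3.141, -0.006, 2.784]
force: [-1.3, -0.9, 10.2]
grip_width: 0.0591
finger_force: 30.0
clock: 13.85
position: [0.4285, 0.0735, 0.2457]
tool_rot: [-3.142, -0.006, 2.784]
force: [-0.4, 0.6, -0.7]
grip_width: 0.0586
finger_force: 32.8
clock: 14.05
position: [0.4293, 0.0738, 0.2499]
tool_rot: [3.14, -0.004, 2.784]
force: [0.5, -0.0, -1.2]
grip_width: 0.0587
finger_force: 32.9
shift mm [-256.3  -65.5   -1.2] now [0.4293 0.0738 0.2499] [ 3.1397 -0.0038  2.7838] q7 0.95 F [ 0.5 -0.  -1.2] t 14.05
turn rv [ 0.0018 -0.0038 -0.    ]
[(0.431, 0.0739, 0.063, [321.0, 283.0])]
```

```bash
python3 -m jog '[[[-20,-5,0,0,0,0,0.5],[-32,-8,0,0,0,0,0.5],[-32,-8,0,0,-0.002,0,0.5],[-32,-8,0,0,0,0,0.5],[-32,-8,0,0,0,0,0.5]]]' 30; python3 -m jog '[[[-32,-8,0,0,0,0,0.5],[-32,-8,0,0,0,0,0.5],[-27,-8,0,0,0,0,0.5],[-14,-4.5,0,0,0,0,0.5],[0,0,0,0,0,0,0.5]]]' 30;  python3 -m jog '[[[0,0,0,0,0,0,0.5],[0,0,0,0,0,0,0.5]]]' 30
python3 rel.py .034 .0541
python3 - <<'E'
from h import *
goto(.6440,-.0764,.14)
E
```

```text
clock: 14.6
position: [0.555, -0.0137, 0.2458]
tool_rot: [-3.14, -0.007, 2.784]
force: [-0.6, 1.0, 0.1]
grip_width: 0.0588
finger_force: 32.9
clock: 15.1
position: [0.6433, -0.0778, 0.2446]
tool_rot: [-3.14, -0.007, 2.782]
force: [-1.1, -0.1, -0.5]
grip_width: 0.059
finger_force: 32.9
clock: 15.3
position: [0.6423, -0.0756, 0.2464]
tool_rot: [-3.141, -0.006, 2.784]
force: [0.1, 0.2, -1.1]
grip_width: 0.0589
finger_force: 32.9
base (0.6448, -0.077, 0.0615, [321.0, 195.0]) held (0.6419, -0.0762, 0.0631, [321.0, 281.0]) tcp [ 0.6423 -0.0756  0.2464] [ 0.1  0.2 -1.1]
shift tool mm [-3.   0.3 -0. ]
shift mm [ -2.3  -0.2 106.8] now [ 0.6425 -0.0756  0.2468] [-3.1415 -0.0052  2.7845] q7 1.31 F [-0.1  0.1  0.1] t 15.35
turn rv [-0.0001 -0.0052  0.    ]
```

```bash
python3 -m jog '[[[-2,-0.2,20,0,-0.003,0,0.5],[0,0,30,0,0,0,0.5],[0,0,30,0,0,0,0.5],[0,0,17,0,0,0,0.5],[0,0,5,0,0,0,0.5]]]' 30; python3 -m jog '[[[0,0,0,0,0,0,0.5],[0,0,0,0,0,0,0.5]]]' 30
python3 - <<'E'
from h import *
goto(.6440,-.0764,.1031)
s=bot.observe();f=wristcam();p=s['position'];R=Ro.from_euler('xyz',s['tool_rot'])
t=lambda u,v,z:(1000*R.inv().apply(onplane(f,u,v,z)-p)).round(1)
for v in range(170,236,2): print(v,f['img'][v,321,1],end='; ')
hsv=cv2.cvtColor(f['img'],cv2.COLOR_RGB2HSV);m=cv2.inRange(hsv,(40,70,40),(90,255,255))
c=np.where(m[:,321]>0)[0];print('col',c.min(),c.max())
print('base far edge+4px',t(321,c.min()+4,.034),'held near', t(321,c.max(),p[2]-.0541))
E
```

```text
clock: 15.85
position: [0.6436, -0.0765, 0.1436]
tool_rot: [-3.141, -0.004, 2.784]
force: [-0.8, 1.0, 0.2]
grip_width: 0.0589
finger_force: 32.9
clock: 16.05
position: [0.6451, -0.077, 0.1465]
tool_rot: [3.141, 0.0, 2.784]
force: [-0.4, 0.3, -0.9]
grip_width: 0.0589
finger_force: 32.9
shift mm [ 1.2  0.2 43.4] now [ 0.6451 -0.077   0.1465] [3.1412e+00 2.0000e-04 2.7839e+00] q7 1.32 F [-0.4  0.3 -0.9] t 16.05
turn rv [0.0004 0.0002 0.    ]
170 156; 172 157; 174 155; 176 157; 178 159; 180 157; 182 109; 184 94; 186 83; 188 90; 190 82; 192 85; 194 139; 196 143; 198 143; 200 143; 202 143; 204 144; 206 143; 208 142; 210 141; 212 140; 214 142; 216 137; 218 129; 220 99; 222 90; 224 88; 226 84; 228 87; 230 135; 232 140; 234 138; col 186 339
base far edge+4px [ 29.8  -0.  112.5] held near [-31.5  -0.   54.1]
```

```bash
python3 -m jog '[[[0.9,0.2,14,0,0,0,0.5],[0,0,14,0,0,0,0.5],[0,0,7,0,0,0,0.5],[0,0,3.5,0,0,0,0.5],[0,0,0,0,0,0,0.5]]]' 30; python3 -m jog '[[[0,0,1,0,0,0,0.5],[0,0,1,0,0,0,0.5],[0,0,0,0,0,0,0.5]]]' 30;python3 -m jog '[[[0,0,1,0,0,0,0.5],[0,0,0,0,0,0,0.5]]]' 30
```

```text
clock: 16.6
position: [0.6436, -0.0766, 0.1062]
tool_rot: [-3.141, -0.002, 2.784]
force: [0.4, 0.4, -0.1]
grip_width: 0.0586
finger_force: 32.9
clock: 16.9
position: [0.644, -0.0766, 0.1051]
tool_rot: [3.141, -0.001, 2.784]
force: [-0.1, 0.3, -1.1]
grip_width: 0.0585
finger_force: 32.9
clock: 17.1
position: [0.6439, -0.0766, 0.1039]
tool_rot: [-3.142, -0.001, 2.784]
force: [0.8, 0.1, -0.5]
grip_width: 0.0585
finger_force: 32.9
```

```bash
python3 -m jog '[[[0,0,0.5,0,0,0,0.5],[0,0,0,0,0,0,0.5]]]' 30; python3 -m jog '[[[0,0,0.5,0,0,0,0.5],[0,0,0,0,0,0,0.5]]]' 30;python3 -m jog '[[[0,0,0.4,0,0,0,0.5],[0,0,0,0,0,0,0.5]]]' 30
```

```text
clock: 17.3
position: [0.6439, -0.0765, 0.1034]
tool_rot: [-3.142, -0.001, 2.784]
force: [-0.1, -0.8, -0.2]
grip_width: 0.059
finger_force: 32.9
clock: 17.5
position: [0.6439, -0.0766, 0.1031]
tool_rot: [3.142, -0.001, 2.784]
force: [-0.5, 0.8, 2.8]
grip_width: 0.0587
finger_force: 33.1
clock: 17.7
position: [0.644, -0.0766, 0.103]
tool_rot: [3.141, -0.001, 2.784]
force: [-2.2, 0.0, 8.5]
grip_width: 0.0588
finger_force: 33.8
```

```bash
python3 -m jog '[[[0,0,-0.3,0,0,0,0.5],[0,0,0,0,0,0,0.5],[0,0,0,0,0,0,0.75],[0,0,0,0,0,0,1],[0,0,0,0,0,0,1]]]' 30; python3 -m jog '[[[0,0,0,0,0,0,1],[0,0,-10,0,0,0,1],[0,0,-30,0,0,0,1],[0,0,-40,0,0,0,1],[0,0,-40,0,0,0,1]]]' 30;python3 -m jog '[[[0,0,-26,0,0,0,1],[0,0,0,0,0,0,1],[0,0,0,0,0,0,1]]]' 30
python3 - <<'E'
from h import *
f=wristcam();save(f,'w7');g=greens(f,.049);print(g)
a=cv2.resize(f['img'][120:270,240:400,::-1],None,fx=2.5,fy=2.5)
q=bot.grab_frame('side')
u=(q['intrinsics']@(np.array(q['R'])@[.646,-.077,.03]+q['t']));u=(u/u[2])[:2].astype(int);print(u)
b=cv2.resize(q['img'][u[1]-25:u[1]+25,u[0]-25:u[0]+25,::-1],(375,375))
cv2.imwrite('pics/chk.png',np.hstack([a,b]))
goto(.614,.080,.25)
for n,p in(('wrist',f),('side',q)): print(n,[(np.round(d['xyz'],4).tolist(),round(d['conf'],2)) for d in bot.spot_point('cap_top',p)])
E
```

```text
clock: 18.2
position: [0.6438, -0.0766, 0.1027]
tool_rot: [-3.141, -0.001, 2.784]
force: [0.5, -0.0, -0.2]
grip_width: 0.0857
finger_force: 0.0
clock: 18.7
position: [0.6437, -0.0767, 0.2248]
tool_rot: [-3.141, -0.001, 2.784]
force: [2.2, 0.6, 1.4]
grip_width: 0.0852
finger_force: 0.0
clock: 19.0
position: [0.6441, -0.0766, 0.2497]
tool_rot: [3.141, 0.0, 2.784]
force: [-0.9, -0.3, -0.3]
grip_width: 0.0858
finger_force: 0.0
[(0.8478, 0.061, 0.0297, [507.0, 324.0]), (0.8496, 0.1483, 0.0372, [592.0, 301.0]), (0.6435, -0.0764, 0.0633, [321.0, 194.0])]
[372 230]
shift mm [ 82.6 136.2  -1.7] now [ 0.6436 -0.0765  0.2482] [-3.1413e+00 -2.1000e-03  2.7838e+00] q7 1.31 F [-0.4 -0.2  0.5] t 19.1
turn rv [-0.0003 -0.0021  0.    ]
wrist [([0.6185, 0.078, 0.1397], 0.97)]
side [([0.6142, 0.0783, 0.1399], 0.66)]
```

View pics/chk.png

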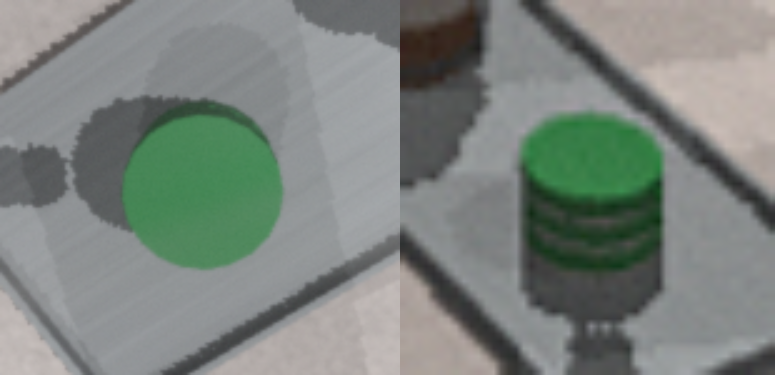

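The stack is square and upright: top at (202,190) of the left half, three aligned layers in the right half. On to the cap.

```bash
python3 -m jog '[[[16,27,-3,0,0,0,1],[18,30,-3,0,0,0,1],[18,30,-3,0,0,0,1],[18,30,-3,0,0,0,1],[12,19,0,0,0,0,1]]]' 30;python3 -m jog '[[[0,0,0,0,0,0,1],[0,0,0,0,0,0,1]]]' 30
cat > cap.py <<'E'
from h import *
def cap(z=.1405,name=None):
    f=wristcam()
    if name: save(f,name)
    hsv=cv2.cvtColor(f['img'],cv2.COLOR_RGB2HSV)
    b=cv2.inRange(hsv,(100,90,50),(125,255,255))
    c=max(cv2.findContours(b,cv2.RETR_EXTERNAL,cv2.CHAIN_APPROX_NONE)[0],key=cv2.contourArea)
    h=cv2.convexHull(c)
    P=np.array([onplane(f,u+0.,v+0.,z)[:2] for u,v in h[:,0]],np.float32)
    (x,y),r=cv2.minEnclosingCircle(P)
    inside=cv2.fillConvexPoly(np.zeros_like(b),h,255)
    w=cv2.inRange(hsv,(0,0,110),(180,70,255))&cv2.erode(inside,np.ones((5,5)))
    W=np.array([onplane(f,u,v,z)[:2] for v,u in zip(*np.where(w>0))])
    print('cap centre',round(x,4),round(y,4),'diam',round(2*r,4),'px',h[:,0].min(0),h[:,0].max(0),'n',len(W))
    if len(W)>10:
        L=cv2.fitLine(W.astype(np.float32),cv2.DIST_L2,0,.01,.01).ravel();d=L[:2]
        if d@(W.mean(0)-[x,y])<0:d=-d
        e=(W-W.mean(0))@d
        print('bar dir world',np.arctan2(d[1],d[0]).round(3),'inner',(W.mean(0)+d*e.min()).round(4),'outer',(W.mean(0)+d*e.max()).round(4),'mean dir',np.arctan2(*(W.mean(0)-[x,y])[::-1]).round(3))
    return x,y
E
python3 - <<'E'
from cap import *
x,y=cap(name='w8');goto(x,y,.18)
E
```

```text
clock: 19.7
position: [0.6142, 0.0823, 0.2605]
tool_rot: [3.141, -0.002, 2.786]
force: [-0.2, 0.2, 0.9]
grip_width: 0.0854
finger_force: 0.0
clock: 19.9
position: [0.6147, 0.0795, 0.2604]
tool_rot: [-3.141, -0.002, 2.784]
force: [0.3, -0.8, -0.2]
grip_width: 0.0852
finger_force: 0.0
cap centre 0.6102 0.0792 diam 0.0582 px [282 183] [357 263] n 195
bar dir world -1.121 inner [0.6154 0.0765] outer [0.6242 0.0583] mean dir -0.889
shift mm [ 4.5 -1.  80.5] now [0.6149 0.0786 0.2604] [-3.1406e+00 -1.4000e-03  2.7832e+00] q7 1.05 F [-0.1  0.7  0.3] t 19.95
turn rv [-0.001  -0.0014  0.    ]
```

View pics/w8.png

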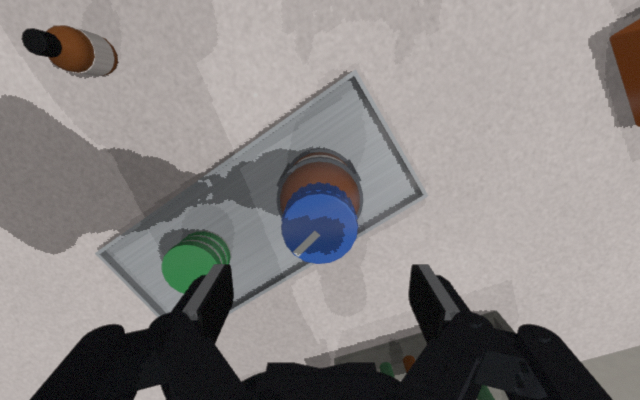

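Cap disc spans u 282..357 with bottom edge v 263; the bar runs from (319,232) out to (295,255), a world direction of about -1.12 rad. With the tray yaw of about 0.2 that makes cap_turn about 1.8 rad. I descend partway and refine the centre.

```bash
python3 -m jog '[[[1.5,-1,20,0,0,0,1],[0,0,20,0,0,0,1],[0,0,10,0,0,0,1],[0,0,0,0,0,0,1],[0,0,0,0,0,0,1]]]' 30
cat > edge.py <<'E'
from h import *
# cap top centre in the tool frame, from the near rim (image bottom) and left/right rims
s=bot.observe();f=wristcam();p=s['position'];R=Ro.from_euler('xyz',s['tool_rot'])
z=.1402
hsv=cv2.cvtColor(f['img'],cv2.COLOR_RGB2HSV);b=cv2.inRange(hsv,(100,90,50),(125,255,255))
h=cv2.convexHull(max(cv2.findContours(b,cv2.RETR_EXTERNAL,cv2.CHAIN_APPROX_NONE)[0],key=cv2.contourArea))[:,0]
Q=np.array([R.inv().apply(onplane(f,u+0.,v+0.,z)-p)*1000 for u,v in h])
from scipy.optimize import least_squares
k=Q[:,0]<np.percentile(Q[:,0],5)+22   # near half, where the top rim is the outline
r=least_squares(lambda c:np.hypot(Q[k,0]-c[0],Q[k,1]-c[1])-c[2],[0,0,26])
r2=least_squares(lambda c:np.hypot(Q[k,0]-c[0],Q[k,1]-c[1])-26,[0,0])
print('px',h.min(0),h.max(0),'tool centre/r',r.x.round(2),'fixed r',r2.x.round(2),'rms',np.sqrt(np.mean(r.fun**2)).round(2),k.sum())
goto(.613,.078,.18)
E
python3 edge.py
```

```text
clock: 20.45
position: [0.6134, 0.0785, 0.2113]
tool_rot: [-3.142, -0.001, 2.783]
force: [-0.3, 1.2, 0.8]
grip_width: 0.0854
finger_force: 0.0
px [273 204] [369 308] tool centre/r [-1.   -0.18 25.16] fixed r [ 0.09 -0.24] rms 0.14 16
shift mm [ 0.2 -0.9 31.7] now [0.6135 0.0787 0.2117] [ 3.1412e+00 -2.0000e-04  2.7832e+00] q7 1.05 F [-0.3  0.3 -0.2] t 20.5
turn rv [ 0.0004 -0.0002 -0.    ]
```

```bash
python3 -m jog '[[[-0.4,-0.2,15,0,0,0,1],[0,0,10,0,0,0,1],[0,0,5.5,0,0,0,1],[0,0,0,0,0,0,1],[0,0,0,0,0,0,1]]]' 40;python3 -m jog '[[[0,0,0,0,0,0,0.5],[0,0,0,0,0,0,0.4],[0,0,0,0,0,0,0.4],[0,0,0,0,0,0,0.4],[0,0,0,0,0,0,0.4]]]' 40
python3 - <<'E'
from h import *
goto(.613,.078,.18);print(bot.observe()['moment'].round(3))
E
```

```text
clock: 21.0
position: [0.6134, 0.0788, 0.1805]
tool_rot: [-3.142, -0.001, 2.784]
force: [-0.5, 0.2, 1.0]
grip_width: 0.0857
finger_force: 0.0
clock: 21.5
position: [0.6135, 0.0787, 0.1809]
tool_rot: [3.141, -0.0, 2.784]
force: [-1.2, 1.0, 5.4]
grip_width: 0.0511
finger_force: 41.2
shift mm [ 0.2 -0.9  0.9] now [0.6135 0.0787 0.1809] [ 3.1414e+00 -5.0000e-04  2.7837e+00] q7 1.06 F [-1.2  1.   5.4] t 21.5
turn rv [ 0.0002 -0.0005 -0.    ]
[-0.154  0.358  0.007]
```

Gripped and centred (low side force). I screw clockwise (+wz), following the 4 mm/turn pitch.

```bash
cat > st.py <<'E'
from h import *
s=bot.observe();print('t',s['clock'],'yaw',s['tool_rot'][2].round(3),'M',s['moment'].round(2),'F',s['force'].round(1),'p',s['position'].round(4),'q7',s['qpos'][6].round(2),s['grip_width'].round(4))
E
for i in 1; do :; done
python3 -m jog '[[[0,0,0.06,0,0,0.1,0.4],[0,0,0.06,0,0,0.1,0.4],[0,0,0.06,0,0,0.1,0.4],[0,0,0.06,0,0,0.1,0.4],[0,0,0.06,0,0,0.1,0.4]]]' 40 >/dev/null; python3 st.py
python3 -m jog '[[[0,0,0.06,0,0,0.1,0.4],[0,0,0.06,0,0,0.1,0.4],[0,0,0.06,0,0,0.1,0.4],[0,0,0.06,0,0,0.1,0.4],[0,0,0.06,0,0,0.1,0.4]]]' 40 >/dev/null; python3 st.py
```

```text
Traceback (most recent call last):
  File "st.py", line 2, in <module>
    s=bot.observe();print('t',s['clock'],'yaw',s['tool_rot'][2].round(3),'M',s['moment'].round(2),'F',s['force'].round(1),'p',s['position'].round(4),'q7',s['qpos'][6].round(2),s['grip_width'].round(4))
                                                                                                                                                                                ^^^^^^^^^^^^^^^^^^^^^
AttributeError: 'float' object has no attribute 'round'
Traceback (most recent call last):
  File "st.py", line 2, in <module>
    s=bot.observe();print('t',s['clock'],'yaw',s['tool_rot'][2].round(3),'M',s['moment'].round(2),'F',s['force'].round(1),'p',s['position'].round(4),'q7',s['qpos'][6].round(2),s['grip_width'].round(4))
                                                                                                                                                                                ^^^^^^^^^^^^^^^^^^^^^
AttributeError: 'float' object has no attribute 'round'
```

```bash
sed -i "s/s\['grip_width'\].round(4)/round(s['grip_width'],4)/" st.py; python3 st.py
python3 - <<'E'
from cap import *
cap(.139)
E
```

```text
t 22.5 yaw 1.78 M [ 0.11 -0.06  0.11] F [0.4 0.8 3.4] p [0.6137 0.079  0.1803] q7 0.27 0.0513
cap centre 0.6124 0.0833 diam 0.0629 px [261 223] [380 351] n 327
bar dir world -2.202 inner [0.6139 0.0751] outer [0.6039 0.0614] mean dir -1.761
```

```bash
python3 -m jog '[[[0,0,0.06,0,0,0.1,0.4],[0,0,0.06,0,0,0.1,0.4],[0,0,0.06,0,0,0.1,0.4],[0,0,0.06,0,0,0.1,0.4],[0,0,0.06,0,0,0.1,0.4]]]' 40 >/dev/null; python3 st.py
python3 -m jog '[[[0,0,0.03,0,0,0.05,0.4],[0,0,0.03,0,0,0.05,0.4],[0,0,0,0,0,0,0.4]]]' 40 >/dev/null; python3 st.py
python3 -m jog '[[[0,0,0.03,0,0,0.05,0.4],[0,0,0,0,0,0,0.4]]]' 40 >/dev/null; python3 st.py
```

```text
t 23.05 yaw 1.282 M [ 0.14 -0.46  0.11] F [2.3 1.1 3.4] p [0.6139 0.079  0.18  ] q7 -0.12 0.0509
t 23.35 yaw 1.185 M [ 0.13 -0.79 -0.11] F [4.3 0.4 5.3] p [0.6139 0.079  0.1799] q7 -0.2 0.0513
t 23.55 yaw 1.135 M [ 0.28 -0.97 -0.03] F [4.5 1.8 5.3] p [0.6139 0.079  0.1798] q7 -0.24 0.051
```

```bash
for i in 1; do
python3 -m jog '[[[0,0,0.03,0,0,0.05,0.4],[0,0,0,0,0,0,0.4]]]' 40 >/dev/null; python3 st.py
python3 -m jog '[[[0,0,0.03,0,0,0.05,0.4],[0,0,0,0,0,0,0.4]]]' 40 >/dev/null; python3 st.py
python3 -m jog '[[[0,0,0.03,0,0,0.05,0.4],[0,0,0,0,0,0,0.4]]]' 40 >/dev/null; python3 st.py; done
```

```text
t 23.75 yaw 1.086 M [ 0.29 -1.03 -0.04] F [4.5 1.2 6.6] p [0.6139 0.0789 0.1798] q7 -0.28 0.0509
t 23.95 yaw 1.036 M [ 0.23 -1.04 -0.04] F [4.6 1.4 5.6] p [0.6139 0.0789 0.1797] q7 -0.32 0.0508
t 24.15 yaw 0.986 M [ 0.2  -1.11 -0.06] F [4.8 0.7 6.7] p [0.614  0.0789 0.1797] q7 -0.36 0.0511
```

```bash
python3 -m jog '[[[0,0,0.03,0,0,0.05,0.4],[0,0,0,0,0,0,0.4]]]' 40 >/dev/null; python3 st.py
python3 -m jog '[[[0,0,0.03,0,0,0.05,0.4],[0,0,0,0,0,0,0.4]]]' 40 >/dev/null; python3 st.py
python3 -m jog '[[[0,0,0.03,0,0,0.05,0.4],[0,0,0,0,0,0,0.4]]]' 40 >/dev/null; python3 st.py
python3 - <<'E'
from cap import *
cap(.139,'w9')
f=bot.grab_frame('top');m=[d for d in bot.trace('tray',f) if d['conf']>.3][0]['region'].astype(np.uint8)
p=cv2.minAreaRect(np.argwhere(m)[:,::-1].astype(np.float32));B=cv2.boxPoints(p)
W=np.array([onplane(f,u,v,.012)[:2] for u,v in B]);print(W.round(3))
for i in range(4):
    e=W[(i+1)%4]-W[i];print(np.linalg.norm(e).round(3),np.arctan2(e[1],e[0]).round(3))
E
```

```text
t 24.35 yaw 0.937 M [ 0.12 -1.13  1.02] F [5.8 0.3 6.1] p [0.614  0.0789 0.1797] q7 -0.39 0.0509
t 24.55 yaw 0.887 M [ 0.04 -1.1   1.3 ] F [ 5.  -0.2  5.7] p [0.614  0.0789 0.1797] q7 -0.43 0.0512
t 24.75 yaw 0.837 M [ 0.19 -1.41  1.28] F [6.7 0.5 5.4] p [0.6142 0.0791 0.1797] q7 -0.47 0.0514
cap centre 0.6181 0.0824 diam 0.0624 px [261 224] [380 351] n 168
bar dir world -3.134 inner [0.6118 0.0764] outer [0.6038 0.0764] mean dir -2.598
[[ 0.675  0.142]
 [ 0.745 -0.163]
 [ 0.597 -0.193]
 [ 0.528  0.108]]
0.313 -1.343
0.151 -2.938
0.309 1.796
0.15 0.231
```

Hard stop found (moment jumps to 1.3 N m at about 1.83 rad turned, as predicted from the bar), and the pads slipped a little. I open and re-grip to remove wind-up, leaving the cap at zero.

```bash
python3 -m jog '[[[0,0,0,0,0,0,0.75],[0,0,0,0,0,0,0.75],[0,0,0,0,0,0,0.75],[0,0,0,0,0,0,0.4],[0,0,0,0,0,0,0.4]]]' 40 >/dev/null; python3 st.py
python3 -m jog '[[[0,0,0,0,0,0,0.4],[0,0,0,0,0,0,0.4],[0,0,0,0,0,0,0.4]]]' 40 >/dev/null; python3 st.py
python3 -m jog '[[[0,0,0,0,0,0.02,0.4],[0,0,0,0,0,0,0.4]]]' 40 >/dev/null; python3 st.py
```

```text
t 25.4 yaw 0.834 M [-0.37 -0.05  0.01] F [ 0.6 -2.1  3. ] p [0.6135 0.0783 0.1795] q7 -0.47 0.0511
t 25.7 yaw 0.834 M [-0.65 -0.09  0.02] F [ 1.2 -3.4  5. ] p [0.6135 0.0783 0.1795] q7 -0.47 0.051
t 25.9 yaw 0.813 M [-0.69 -0.06  0.48] F [ 0.6 -3.2  5.3] p [0.6135 0.0783 0.1795] q7 -0.49 0.0509
```

Still at the stop (0.02 rad gives 0.48 N m at once). Target yaw is 0.834 + 1.571 + about 0.004 of wind-up = 2.41.

```bash
python3 -m jog '[[[0,0,0,0,0,-0.05,0.4],[0,0,-0.06,0,0,-0.1,0.4],[0,0,-0.06,0,0,-0.1,0.4],[0,0,-0.07,0,0,-0.1,0.4],[0,0,-0.06,0,0,-0.1,0.4]]]' 40 >/dev/null; python3 st.py
python3 -m jog '[[[0,0,-0.06,0,0,-0.1,0.4],[0,0,-0.06,0,0,-0.1,0.4],[0,0,-0.07,0,0,-0.1,0.4],[0,0,-0.06,0,0,-0.1,0.4],[0,0,-0.06,0,0,-0.1,0.4]]]' 40 >/dev/null; python3 st.py
python3 -m jog '[[[0,0,-0.06,0,0,-0.1,0.4],[0,0,-0.07,0,0,-0.1,0.4],[0,0,-0.06,0,0,-0.1,0.4],[0,0,-0.06,0,0,-0.1,0.4],[0,0,-0.06,0,0,-0.1,0.4]]]' 40 >/dev/null; python3 st.py
python3 -m jog '[[[0,0,-0.06,0,0,-0.1,0.4],[0,0,-0.03,0,0,-0.045,0.4],[0,0,0,0,0,0,0.4],[0,0,0,0,0,0,0.4]]]' 40 >/dev/null; python3 st.py
python3 - <<'E'
from cap import *
cap(.140)
E
```

```text
t 26.4 yaw 1.267 M [-0.86 -0.23 -0.11] F [ 1.3 -4.5  5.2] p [0.6136 0.0782 0.1798] q7 -0.13 0.051
t 26.9 yaw 1.767 M [-0.86 -0.54 -0.09] F [ 2.1 -4.3  3.1] p [0.6138 0.0782 0.1801] q7 0.26 0.0511
t 27.4 yaw 2.267 M [-0.81 -0.81 -0.1 ] F [ 3.9 -4.2  3.3] p [0.614  0.0783 0.1805] q7 0.65 0.0512
t 27.8 yaw 2.409 M [-0.74 -0.88  0.11] F [ 4.1 -3.4  4.1] p [0.614  0.0783 0.1806] q7 0.76 0.0511
cap centre 0.6091 0.0812 diam 0.0624 px [261 222] [380 349] n 442
bar dir world -1.329 inner [0.6152 0.0758] outer [0.6202 0.0555] mean dir -1.05
```

Backed off 1.571 rad; the bar reads -1.33 against an expected -1.37. One last check of the stack and bystanders.

Run:
```python
from h import *
g=bot.grab_frame('side')
for n in ['dish_a','beaker','dropper','slide_box','stain_jar','stopper','loupe']:
    print(n,[(np.round(d['xyz'],3).tolist(),round(d['conf'],2)) for d in bot.spot_point(n,g)][:3])
s=bot.observe();print(s['clock'],s['tool_rot'],s['finger_force'])
```

```text
dish_a [([0.65, -0.079, 0.004], 0.73), ([0.646, -0.077, 0.029], 0.65), ([0.65, -0.08, 0.02], 0.52)]
beaker [([0.371, -0.287, 0.001], 0.66)]
dropper [([0.418, -0.08, -0.0], 0.57)]
slide_box [([0.613, 0.439, 0.001], 0.7)]
stain_jar [([0.475, 0.431, -0.001], 0.69)]
stopper [([0.463, -0.435, 0.006], 0.49)]
loupe [([0.605, -0.458, 0.001], 0.94)]
28.25 [3.14110114e+00 6.85051460e-04 2.40863147e+00] 41.02128446102142
```

```bash
python3 -c "
from workcell import bot
print(bot.job_done())"
```

```text
the job is handed in; nothing more can be done
None
```

The job is handed in at about 28 s: the two dishes are stacked square on the base dish, the blue cap was screwed to its stop, backed off a quarter turn and is still gripped, and the bystanders showed no movement in the last check.

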